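# Gauge a steel ring's width, closing the gauge by its ratchet

## Robot

A 6-joint arm with a two-finger parallel gripper is mounted at the origin on the work surface. World frame = base frame: x ahead of the robot, y to its left, z up, the work surface at z = 0. Lengths are in mm, angles in degrees, forces in N, time in s.
With the tool pointing down it reaches from about 350 to 850 mm from the base axis. Payload 8.1 kg.
Tool frame: the origin (TCP) lies between the finger pads, 19 mm behind the fingertips; this is the grasp point; z points along the fingers, y is the line along which they close (so a half turn about z gives the same grasp; the last joint's range is limited). The gripper opens to 85 mm and grips with 20 to 120 N. Pads are 22 mm wide; open, the fingers measure 114 mm over their backs; the gripper's body (76 mm by 85 mm) begins 54 mm behind the grasp point. The pads swing forward as they close: fully open they stand 13 mm farther back than shut.
Start: joints at [-75.08, 7.471, 85.268, -0, 87.261, -4.893], TCP at [203.39, -564.48, 249.992] pointing down, gripper open.
Joint ranges: [-169.43, 169.43], [-51.17, 129.36], [1.28, 143.12], [-76.62, 256.62], [0, 156.53], [-152.29, 152.29]. Speed limits (degrees/s): [136.94, 136.94, 159.86, 180, 180, 180].

## Interface

Orientations are given as [roll, pitch, yaw] about the fixed x, y, z axes, in that order (R = Rz(yaw) Ry(pitch) Rx(roll)).
In Python, from bench import status, eyes, r gives the robot as it stands.
- The arm moves only by the shell command python3 -m handwheel 'ROWS' [FORCE]. ROWS is a JSON object whose one key "series" holds a list that holds one entry, the list of rows, each a list of 7 numbers: the shift along the tool's x, y, z in cm, then the turn, a rotation vector about the tool's x, y, z in rad, then the opening, from 0 (shut) to 1 (fully open). In form: {"series": [[[tx, ty, tz, rx, ry, rz, claw], ...]]}. A call has 1 to 12 rows; each row is the pose to reach, as a shift and turn from the pose commanded when the call began, along the tool's axes at that moment; what a row does not reach only later rows make up. A row lasts 1/8 s, in which the tool goes at most 62.5 mm and 10.7 degrees, less where a joint would pass 70% of its speed; a pose out of reach is approached as far as the arm can. A call with a gripper value outside its range is refused whole. The fingers move at their own pace and stop on an object; FORCE is the grip in N (left out, the last holds). Time passes only in rows, so rows that repeat a pose let the fingers close. It gives the time, the measured TCP pose, the force, the opening and the grip force at its end, in the units of the state.
- status.sense(): the state, without advancing time (a new reading comes with each control period).
- eyes.snapshot(name): name is "scene" or "top" or "wrist"; returns a dict with "img" (420x560x3 uint8, red, green, blue), "mtx" (3x3 intrinsics, pixels), "k1" (the pictures are not rectified: a ray, as slopes to the right and down, at radius r is drawn at 1 + k1 r^2 times it, then the intrinsics apply), "R" (3x3) and "t" (3): a world point X has camera coordinates R X + t. Camera axes: x right, y down, z forward; pixel columns grow to the right and rows downward; lengths in mm; the calibration is good to about 2 mm. A picture is of the moment at which its call begins. There is no depth.
- r.hand_in(): hands the job in; it is judged then, once.
The state is a dict: "time": time; "joint_pos": joint angles; "qd": joint speeds; "joint_efforts": joint torques, N m; "tool_pos": TCP position; "tcp_rot": TCP orientation; "ft_force": force on the tool from outside, world axes, zero at the start; "wrist_torque": the same for the moment, N m; "finger_gap": finger opening in mm; "grip_force": force on a finger pad.
Only numpy, scipy, OpenCV 4.12 (cv2) and the standard library are available. Lean on these libraries where they do the work, as an engineer would, in place of code of your own. Each camera call takes 0.05 s, during which the arm holds its last target. There are 200 camera calls.

## Task

Measure the width of the wide steel ring: lay it flat on the gauge's steel plate, slide it gently home against both brass stop pins under the spindle, then close the spindle onto it by turning its black ratchet knob clockwise until the ratchet slips and clicks about three times (at least two, no more than five). Then let go and leave the ring home with the spindle still closed on it for the reading, and leave the other parts on the bench alone.

Things in the scene. Friction and masses are not known exactly. Their poses are not given: they have to be found in the camera images.
- gauge: ring-width gauge fixed to the bench: blue base 200 (x) x 130 (y) mm with a bare steel plate, top at z = 30 mm. Origin: centre of the base's underside; x points from the open front to the column, z up. Column 30 x 50 mm at x = 68 to 98 mm; its overarm (z = 78 to 104 mm) carries a boss 32 mm across (z = 74 to 108 mm) on the spindle axis x = 45 mm, y = 0
- home (a point): on the plate (gauge x = 19, y = 0, z = 30 mm): where the centre of the ring's underside lies once it touches both pins; the spindle then stands over the middle of its far wall, 26 mm behind its centre. A gripper pointing straight down over this point would hit the knob: set the ring down 50 to 60 mm short (-x) of it, let go, and push the ring's front edge along gauge +x
- stops: two fixed polished brass pins, 10 mm across, standing 14 mm above the plate, at gauge x = 41 mm, y = +31 and -31 mm; the origin is the gauge's. Their faces are slippery, so a ring pushed straight at them from the front centres itself between them. About 12 N of push is plenty; over 40 N between ring and pins harms them
- work_ring: the ring to measure: bright, lightly oiled steel (slippery, grip it with 20 N or more), 66 mm outside, 38 mm bore, 22 mm high, about 0.39 kg, lying flat on the bench; the widest and flattest of the four loose parts. Origin: centre of its underside, z along the bore
- spindle: measuring spindle, a steel rod 10 mm across that does not rotate, only moves up and down on the spindle axis; origin: centre of its flat lower tip. It starts 1 to 4 mm above the height of the ring's top (52 mm above the bench) and falls 10 mm for each turn of the thimble (0.63 rad a mm). The ratchet limits its press on the ring to about 50 N; over 80 N harms the gauge
- knob_grip (a point): on the vertical axis of the black ribbed ratchet knob, 4 mm below its top: the place to grip (TCP here), with about 20 N. Knob 34 mm across, 32 mm high, top 173 mm above the bench, on the spindle axis; it stays at that height. Clockwise from above closes the spindle: about 0.05 N m while free; once it meets the ring the torque climbs over 0.5 to 1 rad to about 0.13 N m and the ratchet slips
- knob_mark (a point): outer part of the white line on the knob's top, 15 mm from the axis, turning with the knob. When the ratchet slips, the knob turns alone with a click every 24 degrees (0.42 rad); the torque falls by 0.01 to 0.04 N m at each click and climbs again. Let go between clicks, the spindle eases back a little but stays closed
- thimble_mark (a point): red mark 19 mm from the axis on the aluminium thimble flange (42 mm across, 4 mm thick, top 140 mm above the bench, just below the knob); turns with the thimble. At the start it is in line with the white line; the angle between the two is how far the ratchet has slipped. Turning the thimble itself bypasses the ratchet and can overload the spindle
- bronze_bush: bystander: brass-coloured bush 44 mm across, 30 mm high; origin: centre of its underside
- end_cap: bystander: stepped steel cap 46 mm across, 26 mm high; origin: centre of its underside
- dark_sleeve: bystander: dark steel sleeve 38 mm across, 42 mm high; origin: centre of its underside
There are look-alikes about, which are no part of the job. What is shaped like the work_ring but red or turquoise is not meant.

How it is judged (in metres and radians):
On the way, in this order (a step that is already met when the one before it is completed fails the run):
1. the ring lies flat on the plate, home against the stop pins (centre within 2.5 mm of home), the spindle still clear of it (distance between work_ring and home below 0.0025 m and angle between work_ring's own z axis and vertical below 0.05 rad and contact force between spindle and work_ring below 0.5 N), for 0.2 s.
2. the ratchet has slipped two clicks with the spindle closed on the ring (horizontal distance between knob_mark and thimble_mark above 0.011 m and contact force between spindle and work_ring above 8 N), for 0.1 s.
At the end, for the whole second after the job is handed in: The ring lies flat and at rest on the plate within 2.5 mm of home, the spindle still presses on it with more than 5 N, and the ratchet has slipped at least two clicks (knob past the second tooth, 0.63 rad) and no more than five (not over the sixth, 2.3 rad) (distance between work_ring and home below 0.0025 m and angle between work_ring's own z axis and vertical below 0.05 rad and contact force between spindle and work_ring above 5 N and horizontal distance between knob_mark and thimble_mark between 0.011 and 0.0312 m and linear speed of work_ring below 0.01 m/s); the robot touches nothing.
It fails at once if the ratchet slips more than five clicks (horizontal distance between knob_mark and thimble_mark above 0.0312 m).
It fails at once if the spindle is forced onto the ring past the ratchet's setting (over 80 N) (contact force between spindle and work_ring above 80 N).
It fails at once if the ring is rammed against the stop pins (over 40 N) (contact force between work_ring and stops above 40 N).
It fails at once if another part on the bench is disturbed (moved over 15 mm) (distance of any of bronze_bush, end_cap, dark_sleeve from where it was at the start of the episode above 0.015 m).
It also fails if it takes over 72 s, if anything falls off the work surface, if the arm or the gripper's body presses on something with over 40 N, if the wrist force passes 120 N, or if a joint passes its speed limit or range.

## Working session

There is one attempt and no reset: what is moved stays moved. The work goes in short steps, Python scripts to look and compute and a shell command to move; the robot and the scene stay as the last step left them, time stands still between calls to the robot, and variables do not carry over. Pictures are saved under pics/ and viewed, at most 10 in all, crops included, and the job is handed in when it is done.

```bash
mkdir -p pics; ls; cat > h.py <<'E'
import numpy as np, cv2
from bench import status, eyes, r
def snap(n,save=None):
    s=eyes.snapshot(n); 
    for k in("mtx","R","t","img"): s[k]=np.array(s[k])
    if save: cv2.imwrite("pics/"+save,s["img"][:,:,::-1])
    return s
def ray(s,uv):
    p=cv2.undistortPoints(np.array([[uv]],float),s["mtx"],np.array([s["k1"],0,0,0.]))[0,0]
    d=s["R"].T@np.array([p[0],p[1],1]); return -s["R"].T@s["t"],d/np.linalg.norm(d)
def onz(s,uv,z):
    o,d=ray(s,uv); return o+d*(z-o[2])/d[2]
def tri(*rays):
    A=sum(np.eye(3)-np.outer(d,d) for o,d in rays); b=sum((np.eye(3)-np.outer(d,d))@o for o,d in rays)
    return np.linalg.solve(A,b)
def proj(s,X):
    return cv2.projectPoints(np.array([X],float),cv2.Rodrigues(s["R"])[0],s["t"].astype(float),s["mtx"],np.array([s["k1"],0,0,0.]))[0][0,0]
E
python3 - <<'E'
from h import *
a=snap("scene","scene0.png");b=snap("top","top0.png");c=snap("wrist")
print(status.sense())
for s in(a,b,c): print(s["mtx"][0],s["k1"],-s["R"].T@s["t"],s["R"].round(3).tolist())
cv2.imwrite("pics/wrist0.png",c["img"][:,:,::-1])
E
```

```text
pics
{'time': 0.15, 'joint_pos': array([-7.50788824e+01,  7.50711256e+00,  8.53163343e+01, -4.84141780e-04,
        8.72621168e+01, -4.89471297e+00]), 'qd': array([ 0.01719407, -0.1143953 , -0.105173  , -0.1255802 , -0.0545872 ,
       -0.14997351]), 'joint_efforts': array([ 5.28072560e-04, -5.70063829e+01, -5.01155984e+01, -2.38611883e-04,
        9.62345250e-03,  9.69027747e-05]), 'tool_pos': array([ 203.29459412, -564.07341648,  249.15182444]), 'tcp_rot': array([-1.79914707e+02, -6.81892284e-03,  1.98158490e+01]), 'ft_force': array([ 0.76713328, -0.33987838,  0.45652261]), 'wrist_torque': array([-0.00587725,  0.04983955, -0.03137186]), 'grip_force': 0.0, 'finger_gap': 85.21355085838236}
[389.43613319   0.         283.41287481] -0.06191476360151836 [1099.72975662  -63.44215277  539.75635725] [[-0.118, 0.993, 0.024], [0.543, 0.085, -0.836], [-0.831, -0.086, -0.549]]
[391.84305327   0.         275.27768306] 0.007886865512368729 [ 361.70535383 -117.07912687  961.24684206] [[-0.022, -1.0, 0.015], [-0.989, 0.02, -0.146], [0.146, -0.018, -0.989]]
[294.89904726   0.         282.52877024] -0.06411632465250813 [ 279.69720751 -537.72589835  373.44611831] [[0.339, -0.941, -0.001], [-0.894, -0.323, 0.312], [-0.293, -0.105, -0.95]]
```

View pics/scene0.png

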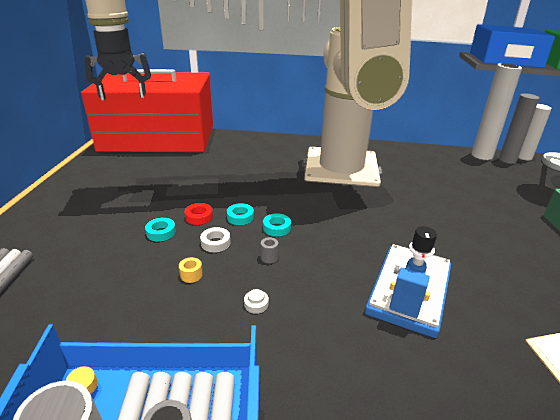

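View pics/top0.png

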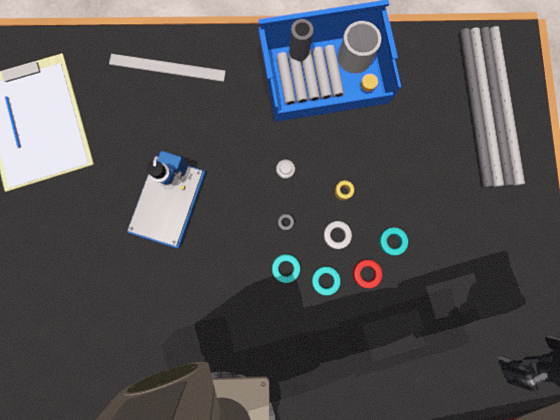

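In the scene view, the bright ring is at (215,239); in the top view it is at (338,235). Things that could be mistaken for it (top-view pixels):
- turquoise rings at (286,268), (326,281) and (395,241)
- red ring at (368,273)
- end cap at (285,169)
- bronze bush at (345,190)
- dark sleeve at (286,222)

I choose the bright, wide one at (338,235). The gauge is at top (168,200), with its open front toward the lower edge of the image.

```bash
cat > m.py <<'E'
from h import *
a=snap("scene");b=snap("top")
def ring(s,x0,y0,x1,y1):
    hsv=cv2.cvtColor(s["img"],cv2.COLOR_RGB2HSV); m=((hsv[...,1]<70)&(hsv[...,2]>110)).astype(np.uint8)
    k=np.zeros_like(m);k[y0:y1,x0:x1]=m[y0:y1,x0:x1]
    c=max(cv2.findContours(k,cv2.RETR_EXTERNAL,cv2.CHAIN_APPROX_NONE)[0],key=cv2.contourArea)
    return c
cb=ring(b,315,212,362,258); ca=ring(a,192,220,238,258)
for s,c in((b,cb),(a,ca)):
    e=cv2.fitEllipse(c);print("ell",e)
    for z in(11,22):
        P=np.array([onz(s,p[0],z)[:2] for p in c]);print(z,cv2.minEnclosingCircle(P.astype(np.float32)))
# bore ellipse centre in top view (dark hole)
def hole(s,c,val=90):
    x,y,w,h=cv2.boundingRect(c); g=cv2.cvtColor(s["img"],cv2.COLOR_RGB2GRAY)
    m=np.zeros_like(g);cv2.drawContours(m,[c],-1,1,-1); m[g>val]=0
    m=cv2.erode(m,np.ones((2,2)))
    q=max(cv2.findContours(m,cv2.RETR_EXTERNAL,cv2.CHAIN_APPROX_NONE)[0],key=cv2.contourArea);return cv2.fitEllipse(q)
print("hole",hole(b,cb),hole(a,ca))
print("height tri ellipse centres",tri(ray(b,cv2.fitEllipse(cb)[0]),ray(a,cv2.fitEllipse(ca)[0])))
# gauge : plate in top
hsv=cv2.cvtColor(b["img"],cv2.COLOR_RGB2HSV)
m=((hsv[...,1]<70)&(hsv[...,2]>110)).astype(np.uint8);k=np.zeros_like(m);k[150:255,120:212]=m[150:255,120:212]
c=max(cv2.findContours(k,cv2.RETR_EXTERNAL,cv2.CHAIN_APPROX_NONE)[0],key=cv2.contourArea)
W=np.array([onz(b,p[0],30)[:2] for p in c],np.float32);rr=cv2.minAreaRect(W);print("plate rect",rr,cv2.boxPoints(rr))
def crop(s,x0,y0,x1,y1,f): return cv2.resize(s["img"][y0:y1,x0:x1],None,fx=f,fy=f,interpolation=cv2.INTER_CUBIC)
A=crop(b,120,145,220,255,5);B=crop(b,310,205,370,260,5);C=crop(a,360,215,460,335,5)
o=np.zeros((600,1000,3),np.uint8);o[:550,:500]=A;o[:600,500:1000]=C
o[:0]=0
o=cv2.resize(o,(666,400)); B=cv2.resize(B,(134,123)); o=np.hstack([o,np.zeros((400,134,3),np.uint8)]);o[:123,666:]=B
cv2.imwrite("pics/crop1.png",o[:,:,::-1])
E
python3 m.py
```

```text
ell ((337.46405029296875, 234.60293579101562), (27.162254333496094, 27.60728645324707), 140.2102813720703)
11 ((434.0401916503906, -283.7327880859375), 34.514461517333984)
22 ((433.202880859375, -281.8035583496094), 34.114925384521484)
ell ((214.94932556152344, 239.05242919921875), (24.9030818939209, 30.747751235961914), 84.711181640625)
11 ((430.16754150390625, -282.07281494140625), 46.08554458618164)
22 ((444.0968017578125, -277.5245056152344), 45.12681579589844)
hole ((337.8807373046875, 235.079833984375), (11.555607795715332, 12.525430679321289), 139.80581665039062) ((216.0, 239.5), (0.0, 1.0), 0.0)
height tri ellipse centres [ 433.72761351 -283.39905606   12.0459818 ]
plate rect ((524.736572265625, 130.13800048828125), (123.04259490966797, 191.85516357421875), 71.25038146972656) [[414.12466  102.715805]
 [595.7985    41.047195]
 [635.3485   157.5602  ]
 [453.67462  219.2288  ]]
```

View pics/crop1.png

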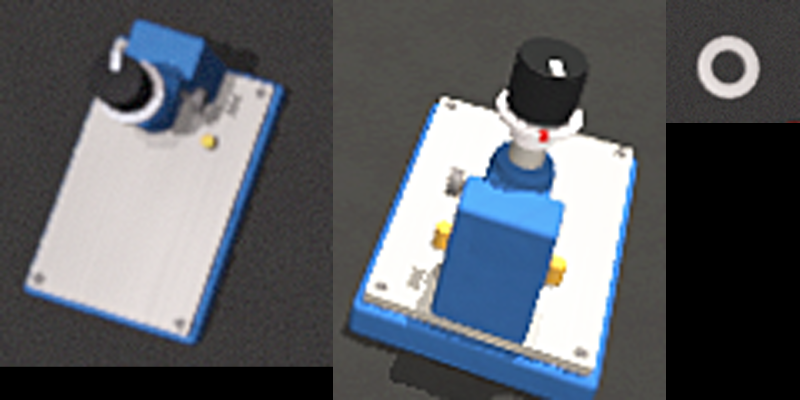

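The crop confirms a wide, bright plain ring with a large bore at top (338,235). The gauge's column is at its far end, and one brass pin shows at crop (209,142). I'll move above the ring, turning toward the placing yaw on the way.

```bash
cat >> h.py <<'E'
from scipy.spatial.transform import Rotation as Ro
def go(x,y,z,yaw):
    "shift (cm) and turn (rad) in tool axes from the measured pose to the goal, tool down"
    s=status.sense(); M=Ro.from_euler("xyz",s["tcp_rot"],degrees=True); G=Ro.from_euler("xyz",[180,0,yaw],degrees=True)
    print("at",s["time"],s["tool_pos"].round(1),s["tcp_rot"].round(2),"F",s["ft_force"].round(1),"gap",round(s["finger_gap"],1))
    print("row",(M.inv().apply(np.array([x,y,z])-s["tool_pos"])/10).round(2),(M.inv()*G).as_rotvec().round(3))
E
python3 -m handwheel '{"series":[[[31.2,-18.6,5.0,0,0,-2.46,1],[31.2,-18.6,5.0,0,0,-2.46,1],[31.2,-18.6,5.0,0,0,-2.46,1],[31.2,-18.6,5.0,0,0,-2.46,1],[31.2,-18.6,5.0,0,0,-2.46,1],[31.2,-18.6,5.0,0,0,-2.46,1],[31.2,-18.6,5.0,0,0,-2.46,1],[31.2,-18.6,5.0,0,0,-2.46,1],[31.2,-18.6,5.0,0,0,-2.46,1],[31.2,-18.6,5.0,0,0,-2.46,1],[31.2,-18.6,5.0,0,0,-2.46,1],[31.2,-18.6,5.0,0,0,-2.46,1]]]}'
python3 - <<'E'
from h import *
c=snap("wrist","w1.png")
g=cv2.cvtColor(c["img"],cv2.COLOR_RGB2HSV)
p=proj(c,[433,-283,22]);print("pred",p)
go(433,-283,16,161.2)
E
```

```text
time: 1.75
tool_pos: [433.8, -283.6, 199.9]
tcp_rot: [180.0, -0.0, 149.1]
ft_force: [0.8, -0.4, 0.0]
finger_gap: 85.5
grip_force: 0.0
pred [282.75626358 183.59039213]
at 1.8 [ 433.8 -283.7  199.9] [-1.8000e+02 -1.0000e-02  1.4964e+02] F [-0.2  0.8 -0.2] gap 85.3
row [ 0.1   0.02 18.39] [ 0.    -0.    -0.202]
```

View pics/w1.png

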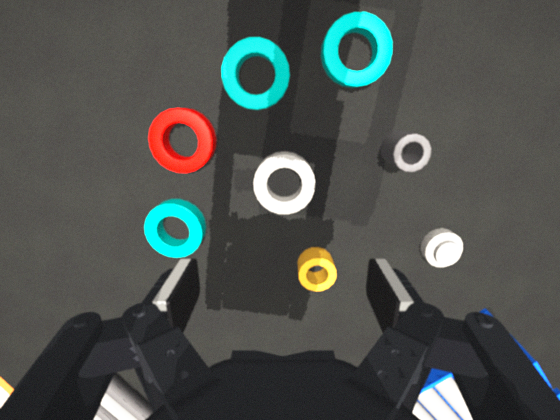

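The wrist view shows the bright ring at (284,183), with the red ring (181,140) and turquoise rings (174,228), (255,73) and (357,49) clear of the fingers' line. I'll measure it against the top view.

```bash
cat > m2.py <<'E'
from h import *
def brt(s,x0,y0,x1,y1,v=110):
    hsv=cv2.cvtColor(s["img"],cv2.COLOR_RGB2HSV); m=((hsv[...,1]<70)&(hsv[...,2]>v)).astype(np.uint8)
    k=np.zeros_like(m);k[y0:y1,x0:x1]=m[y0:y1,x0:x1]
    cs,h=cv2.findContours(k,cv2.RETR_CCOMP,cv2.CHAIN_APPROX_NONE); i=max(range(len(cs)),key=lambda i:cv2.contourArea(cs[i]))
    j=h[0][i][2]; return cv2.fitEllipse(cs[i]),(cv2.fitEllipse(cs[j]) if j>=0 else None)
if __name__=="__main__":
    c=snap("wrist");b=snap("top")
    ew,hw=brt(c,245,143,325,222,150); eb,hb=brt(b,315,212,362,258)
    print(ew,hw,eb,hb)
    print("outer",tri(ray(c,ew[0]),ray(b,eb[0])))
    if hw and hb: print("bore",tri(ray(c,hw[0]),ray(b,hb[0])))
    print("wrist onz 22/11",onz(c,ew[0],22),onz(c,ew[0],11),"hole",onz(c,hw[0],22) if hw else 0)
E
python3 m2.py
```

```text
Traceback (most recent call last):
  File "m2.py", line 9, in <module>
    ew,hw=brt(c,245,143,325,222,150); eb,hb=brt(b,315,212,362,258)
                                            ~~~^^^^^^^^^^^^^^^^^^^
  File "m2.py", line 6, in brt
    j=h[0][i][2]; return cv2.fitEllipse(cs[i]),(cv2.fitEllipse(cs[j]) if j>=0 else None)
                                                ~~~~~~~~~~~~~~^^^^^^^
cv2.error: OpenCV(4.12.0) /io/opencv/modules/imgproc/src/shapedescr.cpp:361: error: (-201:Incorrect size of input array) There should be at least 5 points to fit the ellipse in function 'fitEllipseNoDirect'
```

```bash
python3 - <<'E'
from m2 import *
c=snap("wrist");b=snap("top");a=snap("scene")
ew,hw=brt(c,245,143,325,222,150);print(ew,hw)
print("outer w-top",tri(ray(c,ew[0]),ray(b,(337.46,234.60))),"w-scene",tri(ray(c,ew[0]),ray(a,(214.95,239.05))))
print("onz 11",onz(c,ew[0],11))
if hw: print("hole",onz(c,hw[0],22))
E
```

```text
((283.8164367675781, 183.49977111816406), (61.056461334228516, 61.697967529296875), 90.85181427001953) ((284.1215515136719, 182.34552001953125), (29.961036682128906, 35.44922637939453), 91.54256439208984)
outer w-top [ 432.83899045 -281.53478251   25.00704573] w-scene [ 435.38988332 -282.81991841   13.3609537 ]
onz 11 [ 435.98641644 -283.43993298   11.        ]
hole [ 432.63013547 -281.07491111   22.        ]
```

```bash
python3 -m handwheel '{"series":[[[0.08,0.07,6,0,0,-0.2,1],[0.08,0.07,12,0,0,-0.2,1],[0.08,0.07,16,0,0,-0.2,1],[0.08,0.07,17.5,0,0,-0.2,1],[0.08,0.07,18.3,0,0,-0.2,1],[0.08,0.07,18.3,0,0,-0.2,1],[0.08,0.07,18.3,0,0,-0.2,0],[0.08,0.07,18.3,0,0,-0.2,0],[0.08,0.07,18.3,0,0,-0.2,0],[0.08,0.07,18.3,0,0,-0.2,0],[0.08,0.07,18.3,0,0,-0.2,0],[0.08,0.07,18.3,0,0,-0.2,0]]]}' 40
```

```text
time: 3.55
tool_pos: [434.9, -283.6, 19.0]
tcp_rot: [-179.9, 0.2, 160.2]
ft_force: [-0.7, 1.2, 5.8]
finger_gap: 64.0
grip_force: 43.7
```

```bash
python3 -m handwheel '{"series":[[[0,0,-4,0,0,0,0],[0,0,-10,0,0,0,0],[0,5,-13,0,0,0,0],[2,12,-13,0,0,0,0],[3.3,18,-13,0,0,0,0],[4.6,24,-13,0,0,0,0],[6,30,-13,0,0,0,0],[7.4,36,-13,0,0,0,0],[9.1,41.9,-13,0,0,-0.02,0],[9.1,41.9,-13,0,0,-0.02,0],[9.1,41.9,-13,0,0,-0.02,0],[9.1,41.9,-13,0,0,-0.02,0]]]}'
python3 - <<'E'
from h import *
c=snap("wrist","w2.png")
go(490.6,141.7,51,161.25)
E
```

```text
time: 5.05
tool_pos: [489.9, 141.1, 147.0]
tcp_rot: [-180.0, 0.0, 161.3]
ft_force: [-0.6, -0.3, -4.1]
finger_gap: 64.3
grip_force: 49.4
at 5.1 [490. 141. 147.] [-179.98    0.    161.23] F [-1.2 -0.4 -4.3] gap 64.3
row [-0.03  0.09  9.6 ] [-0.  0. -0.]
```

View pics/w2.png

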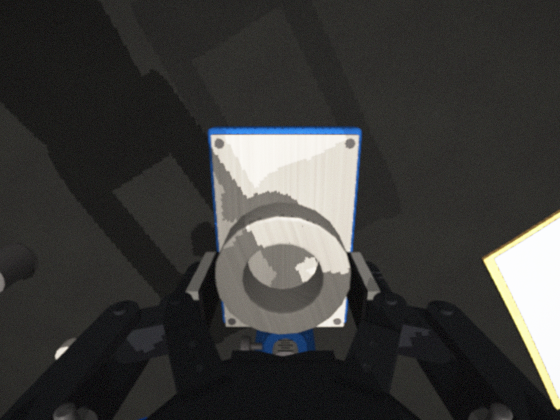

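The wrist view shows the gripped ring over the plate. The four plate screws are at (219,144), (350,143), (232,322) and (337,322), and the boss is at (285,340). I'll use the screws and the front edge for the gauge pose.

```bash
python3 - <<'E'
from h import *
c=snap("wrist");b=snap("top");a=snap("scene")
g=cv2.cvtColor(c["img"],cv2.COLOR_RGB2GRAY).astype(float)
S=[]
for u,v in((219,144),(350,143),(232,322),(337,322)):
    w=g[v-6:v+7,u-6:u+7]; m=np.clip(np.median(w)-15-w,0,None); yy,xx=np.mgrid[v-6:v+7,u-6:u+7]
    r2=(yy-v)**2+(xx-u)**2<36; m=m*r2
    p=((xx*m).sum()/m.sum(),(yy*m).sum()/m.sum()); P=onz(c,p,30); S.append(P[:2]); print(np.round(p,1),P.round(1))
S=np.array(S);fm=(S[0]+S[1])/2;bm=(S[2]+S[3])/2;d=bm-fm
print("centre",S.mean(0),"len",np.linalg.norm(d),"wid",np.linalg.norm(S[0]-S[1]),np.linalg.norm(S[2]-S[3]),"yaw x",np.degrees(np.arctan2(d[1],d[0])),
 "yaw y",np.degrees(np.arctan2(*(S[1]-S[0])[::-1])),np.degrees(np.arctan2(*(S[3]-S[2])[::-1])))
# height of plate: front screws in top view vs wrist
for s,n,pts in((b,"top",[P for P in S]),(a,"scene",[P for P in S])):
    print(n,[proj(s,[*P,30]).round(1) for P in pts])
o=np.hstack([cv2.resize(b["img"][145:255,120:220],(400,440)),cv2.resize(a["img"][225:335,360:460],(400,440))]);cv2.imwrite("pics/crop2.png",o[:,:,::-1])
E
```

```text
[219. 143.] [425.  108.1  30. ]
[349.8 142.9] [459.1 208.7  30. ]
[231.8 323. ] [594.8  50.8  30. ]
[337.  323.2] [629.3 151.5  30. ]
centre [527.04188635 129.78079776] len 179.3062049522778 wid 106.24157947691552 106.44021358798959 yaw x -18.607505433605553 yaw y 71.30474932815137 71.07908552854789
top [array([173.7, 241.2]), array([131.2, 227.8]), array([198.4, 170.8]), array([157. , 157.7])]
scene [array([394.9, 246.4]), array([446.1, 261. ]), array([373.6, 302.2]), array([434.4, 322.6])]
```

View pics/crop2.png

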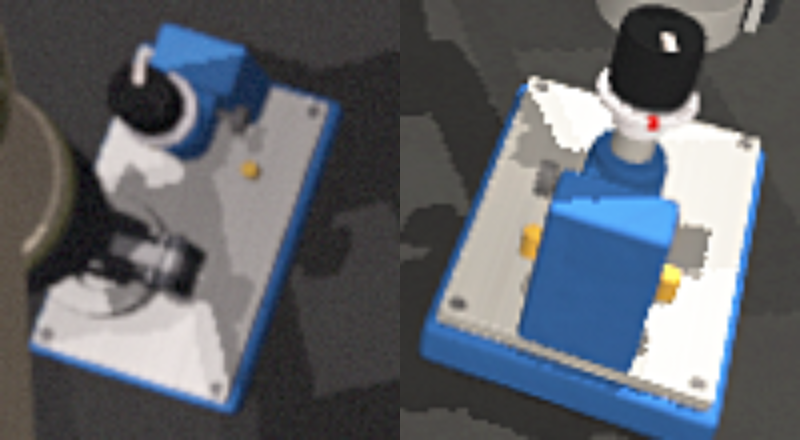

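The crop shows the top-view screws at full-picture (173.8,242), (131.2,228.7) and (198.2,173), and the scene screws at (395.2,246.8), (446,261), (374.2,300.8) and (434.5,320.8). The knob's white line and the red mark are both visible. Next I triangulate the screws and pins.

```bash
python3 - <<'E'
from h import *
c=snap("wrist");b=snap("top");a=snap("scene")
T=[(173.75,242),(131.2,228.7),(198.2,173.)];A=[(395.2,246.8),(446,261),(374.2,300.8),(434.5,320.8)];W=[(219,143),(349.8,142.9),(231.8,323),(337,323.2)]
P=[]
for i in range(4):
    L=[ray(a,A[i]),ray(c,W[i])]+([ray(b,T[i])] if i<3 else []); P.append(tri(*L)); print(P[-1].round(1),"ts",tri(ray(a,A[i]),ray(b,T[i])).round(1) if i<3 else "", "z30:",onz(a,A[i],30).round(1),onz(b,T[i],30).round(1) if i<3 else "")
P=np.array(P)
print("mean",P.mean(0),"scene z30",np.mean([onz(a,q,30) for q in A],0))
def blob(s,lo,hi,box):
    h=cv2.cvtColor(s["img"],cv2.COLOR_RGB2HSV);m=cv2.inRange(h,lo,hi);x0,y0,x1,y1=box;k=np.zeros_like(m);k[y0:y1,x0:x1]=m[y0:y1,x0:x1]
    n,_,st,ce=cv2.connectedComponentsWithStats(k);return [(ce[i].round(1),st[i,4]) for i in range(1,n) if st[i,4]>4]
pa=blob(a,(15,120,120),(30,255,255),(385,275,435,305));pb=blob(b,(15,100,100),(32,255,255),(175,180,190,195));print("pins",pa,pb)
if len(pa)==2: print([onz(a,p[0],40) for p in pa])
if pb: print(onz(b,pb[0][0],42), [tri(ray(b,pb[0][0]),ray(a,p[0])) for p in pa])
print("red",blob(a,(0,150,120),(6,255,255),(405,240,445,275)))
# knob tops: dark blob, scene & top
for s,box in((b,(145,158,170,182)),(a,(405,220,442,258))):
    x0,y0,x1,y1=box; g=cv2.cvtColor(s["img"],cv2.COLOR_RGB2HSV)[y0:y1,x0:x1]; m=(g[...,2]<70).astype(np.uint8)
    q=max(cv2.findContours(m,cv2.RETR_EXTERNAL,cv2.CHAIN_APPROX_NONE)[0],key=cv2.contourArea); print("knob dark bbox",np.array(cv2.boundingRect(q))+[x0,y0,0,0])
E
```

```text
[424.4 108.4  28.6] ts [423.4 108.9  27.7] z30: [426.3 108.6  30. ] [423.2 107.8  30. ]
[458.2 209.   29.3] ts [457.1 209.3  28.3] z30: [459.3 208.5  30. ] [456.9 208.6  30. ]
[591.4  51.8  31.2] ts [589.6  52.   28.3] z30: [591.2  52.1  30. ] [589.2  51.3  30. ]
[627.3 151.7  32.3] ts  z30: [625.2 152.5  30. ] 
mean [525.31612229 130.21305797  30.3356589 ] scene z30 [525.50075966 130.40005917  30.        ]
pins [(array([392.3, 284.9]), np.int32(34)), (array([426.7, 295.9]), np.int32(35))] [(array([182.1, 187. ]), np.int32(13))]
[array([556.20063722,  86.2687729 ,  40.        ]), array([576.71075873, 145.53396424,  40.        ])]
[552.80447232  87.14358747  42.        ] [array([553.63251547,  87.52396089,  37.73552033]), array([562.56575663, 121.13637431,  23.50438024])]
red [(array([422.6, 255. ]), np.int32(5))]
knob dark bbox [145 158  21  21]
knob dark bbox [405 220  37  37]
```

```bash
python3 -m handwheel '{"series":[[[-0.08,0.11,5,0,0,0,0],[-0.08,0.11,8,0,0,0,0],[-0.08,0.11,9.2,0,0,0,0],[-0.08,0.11,9.5,0,0,0,0],[-0.08,0.11,9.6,0,0,0,0],[-0.08,0.11,9.6,0,0,0,0]]]}'
```

```text
time: 6.15
tool_pos: [492.2, 143.3, 52.4]
tcp_rot: [179.9, 0.1, 161.3]
ft_force: [0.9, -0.5, -3.9]
finger_gap: 64.4
grip_force: 49.4
```

```bash
python3 -m handwheel '{"series":[[[0,0,0.1,0,0,0,0],[0,0,0.2,0,0,0,0],[0,0,0.2,0,0,0,0]]]}'
```

```text
time: 6.52
tool_pos: [491.2, 143.1, 49.2]
tcp_rot: [180.0, 0.0, 161.3]
ft_force: [0.0, 0.1, -3.3]
finger_gap: 64.4
grip_force: 49.5
```

```bash
python3 -m handwheel '{"series":[[[0,-0.1,0.05,0,0,0,0],[0,-0.1,0.1,0,0,0,0],[0,-0.1,0.1,0,0,0,0]]]}'
```

```text
time: 6.9
tool_pos: [491.3, 142.5, 49.1]
tcp_rot: [179.9, 0.0, 161.3]
ft_force: [-3.5, 2.3, 5.9]
finger_gap: 64.8
grip_force: 50.6
```

```bash
python3 -m handwheel '{"series":[[[0,0,0,0,0,0,0.8],[0,0,0,0,0,0,1],[0,0,0,0,0,0,1],[0,0,0,0,0,0,1],[0,0,-3,0,0,0,1],[0,0,-7,0,0,0,1],[3,0,-7,0,0,0,0],[7,0,-7,0,0,0,0],[7,0,-7,0,0,0,0],[7,0,-7,0,0,0,0],[7,0,-7,0,0,0,0]]]}'
python3 - <<'E'
from h import *
c=snap("wrist","w3.png");a=snap("scene","s3.png"); t=snap("top","t3.png")
go(525.2-95*.947,130.2+95*.321,54,161.3)
o=np.hstack([cv2.resize(c["img"],(420,315)),cv2.resize(a["img"][215:325,355:465],(315,315))]);cv2.imwrite("pics/crop3.png",o[:,:,::-1])
E
```

```text
time: 8.28
tool_pos: [425.3, 164.4, 118.3]
tcp_rot: [180.0, 0.0, 161.3]
ft_force: [0.6, 0.4, 0.5]
finger_gap: -0.2
grip_force: 0.0
at 8.425 [424.9 164.3 118. ] [-179.99   -0.    161.3 ] F [ 0.5 -0.5 -0.2] gap 0.2
row [-1.09 -0.01  6.4 ] [-0. -0.  0.]
```

View pics/crop3.png

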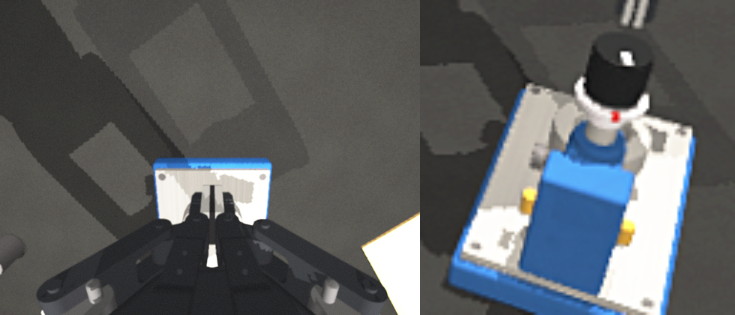

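The wrist view shows the shut fingers in front of the plate. In the scene crop the ring lies flat on the plate behind the spindle, centred on the boss at crop (600,140). Now I lower and push.

```bash
python3 -m handwheel '{"series":[[[-0.9,0,3,0,0,0,0],[-0.9,0,5.5,0,0,0,0],[-0.9,0,6.4,0,0,0,0],[-0.9,0,6.4,0,0,0,0],[-1.5,0,6.4,0,0,0,0],[-2,0,6.4,0,0,0,0],[-2.5,0,6.4,0,0,0,0],[-3,0,6.4,0,0,0,0],[-3.5,0,6.4,0,0,0,0],[-3.5,0,6.4,0,0,0,0]]]}'
```

```text
time: 9.68
tool_pos: [458.1, 153.1, 54.0]
tcp_rot: [180.0, 0.0, 161.3]
ft_force: [-0.3, 0.5, 0.3]
finger_gap: 0.3
grip_force: 0.0
```

```bash
python3 -m handwheel '{"series":[[[-0.5,0,0,0,0,0,0],[-1,0,0,0,0,0,0],[-1.5,0,0,0,0,0,0],[-2,0,0,0,0,0,0],[-2.4,0,0,0,0,0,0],[-2.8,0,0,0,0,0,0],[-3.1,0,0,0,0,0,0],[-3.4,0,0,0,0,0,0],[-3.6,0,0,0,0,0,0],[-3.8,0,0,0,0,0,0],[-3.8,0,0,0,0,0,0]]]}'
python3 - <<'E'
from h import *
a=snap("scene");c=snap("wrist","w4.png");t=snap("top")
go(525.2-25*.947,130.2+25*.321,54,161.3)
o=np.hstack([cv2.resize(c["img"],(400,300)),cv2.resize(a["img"][215:325,355:465],(300,300))]);cv2.imwrite("pics/crop4.png",o[:,:,::-1])
E
```

```text
time: 11.05
tool_pos: [493.9, 141.1, 54.1]
tcp_rot: [180.0, 0.0, 161.3]
ft_force: [-0.2, -0.5, 0.3]
finger_gap: 0.2
grip_force: 0.3
at 11.2 [493.9 141.2  54.2] [1.7999e+02 4.0000e-02 1.6133e+02] F [-0.3  0.4 -0.1] gap 0.1
row [-0.81 -0.04  0.02] [0.    0.001 0.001]
```

View pics/crop4.png

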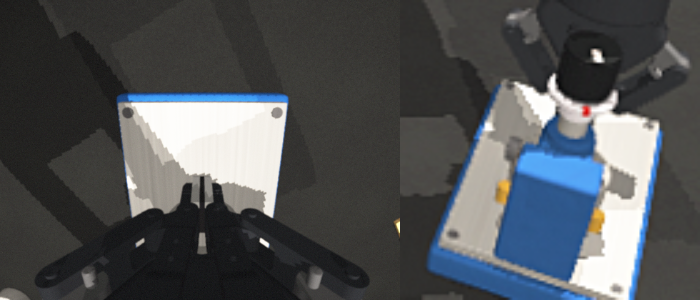

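The scene crop shows the ring is no longer in front of the boss, so it has slid under it. I'll continue in small steps, watching the force.

```bash
python3 -m handwheel '{"series":[[[-0.2,0,0,0,0,0,0],[-0.4,0,0,0,0,0,0],[-0.5,0,0,0,0,0,0],[-0.6,0,0,0,0,0,0],[-0.6,0,0,0,0,0,0]]]}'
```

```text
time: 11.82
tool_pos: [499.4, 139.2, 54.0]
tcp_rot: [180.0, 0.0, 161.3]
ft_force: [-2.0, 0.2, 2.1]
finger_gap: 0.0
grip_force: 1.2
```

```bash
python3 -m handwheel '{"series":[[[-0.1,0,0,0,0,0,0],[-0.15,0,0,0,0,0,0],[-0.15,0,0,0,0,0,0]]]}'
```

```text
time: 12.2
tool_pos: [500.7, 138.8, 53.9]
tcp_rot: [-180.0, 0.0, 161.3]
ft_force: [-2.9, 1.0, 1.0]
finger_gap: 0.1
grip_force: 1.3
```

```bash
python3 -m handwheel '{"series":[[[-0.07,0,0,0,0,0,0],[-0.12,0,0,0,0,0,0],[-0.12,0,0,0,0,0,0]]]}'
```

```text
time: 12.58
tool_pos: [501.2, 138.6, 53.9]
tcp_rot: [-180.0, -0.1, 161.3]
ft_force: [-6.4, 2.4, 4.6]
finger_gap: -0.0
grip_force: 3.2
```

```bash
python3 -m handwheel '{"series":[[[-0.07,0,0,0,0,0,0],[-0.12,0,0,0,0,0,0],[-0.12,0,0,0,0,0,0]]]}'
```

```text
time: 12.95
tool_pos: [501.4, 138.5, 53.7]
tcp_rot: [-180.0, -0.2, 161.3]
ft_force: [-10.7, 3.0, 7.0]
finger_gap: -0.1
grip_force: 5.7
```

The push has stalled at about 11 N with the TCP at gauge x ≈ -25, which fits the ring being home. I'll back off and look.

```bash
python3 -m handwheel '{"series":[[[0.5,0,0,0,0,0,0],[2,0,0,0,0,0,0],[5,0,0,0,0,0,0],[8,0,-3,0,0,0,0.5],[8,0,-9,0,0,0,1],[8,0,-15,0,0,0,1],[8,0,-18,0,0,0,1],[8,0,-18,0,0,0,1]]]}'
python3 - <<'E'
from h import *
a=snap("scene");c=snap("wrist","w5.png");t=snap("top","t5.png")
u=np.array([.947,-.321]);home=np.array([525.2,130.2])+19*u
print("home proj wrist",proj(c,[*home,52]),"scene",proj(a,[*home,52]))
go(567.8,115.8,230,241)
x0,y0=10,0
o=np.hstack([c["img"],]);o=np.hstack([cv2.resize(c["img"],(400,300)),cv2.resize(a["img"][215:325,355:465],(300,300))]);cv2.imwrite("pics/crop5.png",o[:,:,::-1])
E
```

```text
time: 13.95
tool_pos: [428.5, 164.2, 237.4]
tcp_rot: [179.8, 0.3, 161.3]
ft_force: [-0.4, 0.3, -0.3]
finger_gap: 85.5
grip_force: 0.0
home proj wrist [281.99201829 281.06294796] scene [413.24535912 277.1723726 ]
at 14.1 [426.3 163.5 232.6] [-1.7994e+02 -8.0000e-02  1.6134e+02] F [0.1 0.1 0.7] gap 85.5
row [-1.493e+01  1.000e-02  2.400e-01] [ 0.    -0.002 -1.39 ]
```

View pics/crop5.png

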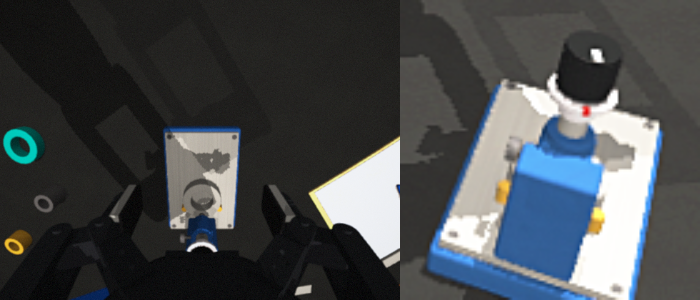

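The wrist view shows the ring at full-picture (283,270), seated between the two brass pins (258,294) and (307,294). I'll check its front edge numerically.

```bash
python3 - <<'E'
from h import *
c=snap("wrist")
u=np.array([.947,-.321]);v=np.array([.321,.947]);o=np.array([525.2,130.2])
for n,x,y,z in(("fronttop",-14,0,52),("frontbot",-14,0,30),("left",19,33,52),("right",19,-33,52),("borefront",0,0,52),("pin+",41,31,44),("pin-",41,-31,44),("fs+",-88,53,30),("fs-",-88,-53,30)): print(n,proj(c,[*(o+x*u+y*v),z]).round(1))
g=cv2.cvtColor(c["img"],cv2.COLOR_RGB2GRAY)
print("col rows 235-300",g[235:301,281:286].mean(1).astype(int).tolist())
for r0 in(262,268,274,280): print("row",r0,"cols 245-320",g[r0-1:r0+2,245:321].mean(0).astype(int).tolist())
h=cv2.cvtColor(c["img"],cv2.COLOR_RGB2HSV);m=cv2.inRange(h,(14,110,90),(32,255,255));k=np.zeros_like(m);k[270:315,240:325]=m[270:315,240:325]
n,_,st,ce=cv2.connectedComponentsWithStats(k);print([(ce[i].round(1),st[i]) for i in range(1,n) if st[i,4]>4])
E
```

```text
fronttop [283.1 259.4]
frontbot [283.1 250.7]
left [310.4 283.7]
right [255.6 283.6]
borefront [283.  269.9]
pin+ [307.7 295.1]
pin- [258.3 295. ]
fs+ [329.  193.2]
fs- [237.4 193. ]
col rows 235-300 [116, 122, 126, 129, 127, 127, 126, 129, 138, 144, 145, 140, 132, 128, 129, 127, 119, 96, 71, 62, 61, 63, 62, 62, 68, 87, 117, 129, 127, 125, 126, 127, 126, 125, 124, 122, 123, 121, 125, 123, 125, 123, 124, 122, 117, 105, 94, 93, 93, 90, 91, 107, 135, 111, 80, 73, 70, 66, 65, 62, 62, 61, 71, 89, 95, 86]
row 262 cols 245-320 [128, 127, 124, 126, 129, 127, 123, 121, 123, 126, 132, 128, 129, 127, 126, 125, 113, 90, 74, 62, 59, 58, 59, 64, 67, 71, 78, 91, 102, 104, 111, 114, 115, 121, 124, 120, 125, 124, 126, 126, 122, 122, 124, 123, 121, 116, 108, 102, 97, 87, 95, 112, 103, 89, 82, 79, 79, 79, 92, 126, 173, 196, 201, 208, 206, 209, 207, 208, 207, 211, 207, 205, 204, 204, 206, 208]
row 268 cols 245-320 [126, 126, 124, 124, 125, 127, 123, 120, 123, 125, 127, 128, 124, 108, 77, 60, 60, 72, 87, 104, 119, 122, 127, 125, 127, 127, 126, 127, 125, 126, 129, 126, 126, 125, 124, 127, 127, 125, 125, 1
[... 418 characters left out ...]
, 126, 127, 127, 127, 123, 123, 122, 122, 125, 124, 120, 125, 155, 200, 209, 212, 212, 208, 186, 139, 120, 181, 208, 210, 210, 210, 209, 204, 204, 209, 209, 205]
row 280 cols 245-320 [124, 125, 121, 119, 123, 124, 122, 119, 118, 120, 120, 112, 112, 118, 121, 121, 124, 125, 120, 123, 122, 122, 116, 88, 73, 84, 104, 120, 123, 121, 121, 122, 121, 120, 123, 115, 115, 107, 102, 105, 98, 100, 95, 103, 105, 103, 97, 101, 101, 106, 109, 107, 89, 76, 105, 123, 121, 132, 166, 204, 208, 210, 206, 207, 195, 178, 202, 209, 209, 211, 209, 207, 207, 209, 210, 206]
[(array([308.7, 295.1]), array([306, 290,   6,   9,  31], dtype=int32)), (array([257.8, 295.5]), array([255, 292,   7,   7,  33], dtype=int32))]
```

The ring's edges (front rows 252 to 260, sides at columns 256 and 310) match the predicted home within 1 to 2 px and are symmetric between the pins. So it is home. Next I check the knob axis.

```bash
python3 - <<'E'
from h import *
a=snap("scene");b=snap("top")
print("knob tri",tri(ray(a,(425.7,233)),ray(b,(156,170.5))),onz(a,(425.7,233),173),onz(b,(156,170.5),173))
X=[568.3,115.6]
for z in(173,140): print(z,proj(a,[*X,z]),proj(b,[*X,z]))
def edges(s,uv,w=14):
    u,v=map(int,uv.round()); g=s["img"].mean(2); print("row",u-w,g[v-1:v+2,u-w:u+w+1].mean(0).astype(int).tolist()); print("col",v-w,g[v-w:v+w+1,u-1:u+2].mean(1).astype(int).tolist())
edges(a,proj(a,[*X,165]));
edges(a,proj(a,[*X,138]));edges(b,proj(b,[*X,140]))
go(568.3,115.6,230,241)
E
```

```text
knob tri [563.02522081 115.55107873 166.86812002] [571.22776905 114.6938993  173.        ] [561.11379861 111.76438224 173.        ]
173 [425.93018398 231.98935571] [154.1962951  167.12264277]
140 [421.48503153 247.90447404] [158.69288959 170.98186326]
row 411 [81, 83, 72, 24, 27, 27, 32, 29, 38, 41, 48, 57, 59, 49, 109, 230, 255, 255, 113, 49, 58, 61, 61, 54, 44, 56, 68, 70, 69]
col 222 [71, 75, 74, 80, 69, 57, 59, 59, 59, 56, 40, 182, 178, 149, 130, 108, 19, 34, 34, 36, 33, 35, 35, 36, 35, 34, 36, 34, 34]
row 407 [250, 213, 206, 198, 233, 239, 214, 137, 51, 35, 29, 28, 30, 32, 34, 34, 34, 34, 35, 35, 34, 34, 28, 17, 91, 215, 255, 247, 52]
col 235 [59, 56, 31, 34, 32, 33, 33, 33, 33, 34, 33, 35, 34, 34, 34, 32, 23, 81, 197, 191, 218, 177, 194, 233, 223, 182, 170, 169, 166]
row 145 [60, 52, 49, 51, 53, 53, 50, 53, 55, 54, 56, 58, 58, 58, 59, 60, 47, 26, 15, 5, 46, 142, 201, 191, 93, 74, 85, 85, 63]
col 157 [133, 137, 132, 132, 109, 68, 46, 44, 50, 53, 53, 54, 60, 58, 59, 60, 54, 43, 22, 14, 13, 97, 207, 245, 213, 163, 193, 201, 180]
at 14.25 [426.3 163.4 232.3] [-1.7991e+02 -1.4000e-01  1.6133e+02] F [-0.2 -0.2  0. ] gap 85.5
row [-14.99   0.02   0.19] [ 0.    -0.003 -1.39 ]
```

```bash
python3 -m handwheel '{"series":[[[-5,0,0.2,0,0,-0.18,1],[-10,0,0.2,0,0,-0.36,1],[-14.9,0,0.2,0,0,-0.54,1],[-14.9,0,0.2,0,0,-0.72,1],[-14.9,0,0.2,0,0,-0.9,1],[-14.9,0,0.2,0,0,-1.08,1],[-14.9,0,0.2,0,0,-1.26,1],[-14.9,0,0.2,0,0,-1.39,1],[-14.9,0,0.2,0,0,-1.39,1],[-14.9,0,0.2,0,0,-1.39,1]]]}'
python3 - <<'E'
from h import *
c=snap("wrist","w6.png")
go(567.8,115.7,169,241); print("j6",status.sense()["joint_pos"].round(1))
print("knob top/mark pred",proj(c,[567.8,115.7,173]),proj(c,[567.8,115.7,140]))
E
```

```text
time: 15.5
tool_pos: [568.1, 115.9, 231.3]
tcp_rot: [179.9, -0.0, -119.2]
ft_force: [-0.1, 0.3, 0.1]
finger_gap: 85.0
grip_force: 0.0
at 15.55 [568.1 115.9 231.5] [ 1.7996e+02 -3.0000e-02 -1.1917e+02] F [0.2 0.3 0.3] gap 85.6
row [0.03 0.02 6.25] [ 0.001 -0.    -0.003]
j6 [   6.5    4.9   89.9    0.    85.2 -144.4]
knob top/mark pred [284.50827049 231.44179766] [284.25280557 214.37927828]
```

View pics/w6.png

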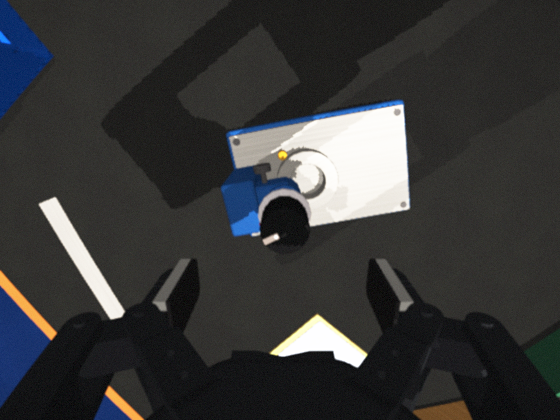

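The wrist view shows the knob's black top at about (285,229) against a predicted (284.5,231). The white line is at (270,239), and the ring lies home beside the pin at (283,155). I'll descend and grip.

```bash
python3 -m handwheel '{"series":[[[0.02,0,3,0,0,0,1],[0.02,0,5,0,0,0,1],[0.02,0,6,0,0,0,1],[0.02,0,6.2,0,0,0,1],[0.02,0,6.2,0,0,0,1],[0.02,0,6.2,0,0,0,0],[0.02,0,6.2,0,0,0,0],[0.02,0,6.2,0,0,0,0],[0.02,0,6.2,0,0,0,0],[0.02,0,6.2,0,0,0,0],[0.02,0,6.2,0,0,0,0]]]}' 25
python3 -c "
from h import *
s=status.sense();print(s['wrist_torque'],s['joint_pos'][5])"
```

```text
time: 16.92
tool_pos: [567.4, 116.5, 170.8]
tcp_rot: [179.9, 0.0, -119.0]
ft_force: [-9.0, 2.7, 6.8]
finger_gap: 33.2
grip_force: 24.7
[ 0.35642051  1.22272241 -0.04539604] -144.5199195222545
```

```bash
cat > tq.py <<'E'
from h import *
s=status.sense();print("tq",s['wrist_torque'].round(3),"F",s["ft_force"].round(1),"j6",s['joint_pos'][5].round(1),s["tool_pos"].round(1))
E
python3 -m handwheel '{"series":[[[0,0.1,0,0,0,0,0],[0,0.2,0,0,0,0,0],[0,0.2,0,0,0,0,0]]]}'; python3 tq.py
python3 -m handwheel '{"series":[[[0,0,0,0,0,0.1,0],[0,0,0,0,0,0.2,0],[0,0,0,0,0,0.3,0],[0,0,0,0,0,0.4,0]]]}'; python3 tq.py
```

```text
time: 17.3
tool_pos: [567.1, 116.6, 170.8]
tcp_rot: [-179.9, 0.0, -119.0]
ft_force: [-0.5, -0.9, 6.1]
finger_gap: 33.2
grip_force: 24.6
tq [-0.203  0.009 -0.031] F [-0.5 -0.9  6.1] j6 -144.4 [567.1 116.6 170.8]
time: 17.8
tool_pos: [567.1, 116.6, 170.9]
tcp_rot: [-179.9, 0.1, -142.1]
ft_force: [-1.0, -0.1, 5.5]
finger_gap: 33.3
grip_force: 24.7
tq [-0.276  0.119  0.085] F [-1.  -0.1  5.5] j6 -121.3 [567.1 116.6 170.9]
```

```bash
for i in 1 2 3; do python3 -m handwheel '{"series":[[[0,0,0,0,0,0.1,0],[0,0,0,0,0,0.2,0],[0,0,0,0,0,0.2,0]]]}' >/dev/null; python3 tq.py; done
```

```text
tq [-0.363  0.074 -0.   ] F [-1.  -1.8  6.8] j6 -109.9 [567.  116.5 170.8]
tq [-0.314  0.171 -0.063] F [-1.6 -1.   7.4] j6 -98.5 [567.  116.6 170.8]
tq [-0.376  0.243 -0.026] F [-0.5 -1.4  6.6] j6 -87.0 [567.  116.5 170.8]
```

```bash
cat > tq.py <<'E'
from h import *
C=np.array([567,116.6,0]); T=[];E=[]
for i in range(3):
    a=snap("scene"); s=status.sense(); T.append(s['wrist_torque'][2]);E.append(s['joint_efforts'][5])
h=cv2.cvtColor(a["img"],cv2.COLOR_RGB2HSV).astype(int)[236:270,400:450]; 
m=(((h[...,0]<8)|(h[...,0]>172))&(h[...,1]>110)&(h[...,2]>80)); ang=None
if m.sum()>1:
    y,x=np.nonzero(m); P=onz(a,(x.mean()+400,y.mean()+236),140)-C; ang=(np.degrees(np.arctan2(P[1],P[0])).round(0),np.hypot(*P[:2]).round(1),int(m.sum()))
print("t",round(s["time"],2),"tq",np.round(T,3),np.mean(T).round(3),"eff",np.round(E,3),"j6",s['joint_pos'][5].round(1),"yaw",s["tcp_rot"][2].round(1),"red",ang)
E
python3 tq.py
for i in 1 2; do python3 -m handwheel '{"series":[[[0,0,0,0,0,0.1,0],[0,0,0,0,0,0.2,0],[0,0,0,0,0,0.2,0]]]}' >/dev/null; python3 tq.py; done
```

```text
t 19.07 tq [-0.036  0.022 -0.038] -0.018 eff [ 0.242  0.045 -0.005] j6 -87.1 yaw -176.3 red (np.float64(-60.0), np.float64(20.7), 8)
t 19.6 tq [ 0.02  -0.024  0.006] 0.001 eff [ 0.241  0.045 -0.005] j6 -75.7 yaw 172.2 red (np.float64(-70.0), np.float64(21.0), 9)
t 20.12 tq [-0.058 -0.042  0.028] -0.024 eff [ 0.241  0.045 -0.005] j6 -64.2 yaw 160.7 red (np.float64(-80.0), np.float64(21.0), 7)
```

```bash
sed -i 's/range(3)/range(4)/' tq.py
for i in 1 2 3; do python3 -m handwheel '{"series":[[[0,0,0,0,0,0.1,0],[0,0,0,0,0,0.2,0],[0,0,0,0,0,0.2,0]]]}' >/dev/null; python3 tq.py; done
```

```text
t 20.7 tq [-0.028 -0.016 -0.015 -0.01 ] -0.017 eff [ 0.241  0.045 -0.005 -0.017] j6 -52.7 yaw 149.3 red (np.float64(-93.0), np.float64(20.7), 7)
t 21.27 tq [-0.037  0.004  0.031 -0.002] -0.001 eff [ 0.241  0.045 -0.005 -0.017] j6 -41.3 yaw 137.8 red (np.float64(-101.0), np.float64(20.5), 8)
t 21.85 tq [ 0.014 -0.05   0.009  0.025] -0.001 eff [ 0.251  0.055  0.005 -0.007] j6 -29.8 yaw 126.4 red (np.float64(-113.0), np.float64(20.8), 8)
```

```bash
for i in 1 2 3; do python3 -m handwheel '{"series":[[[0,0,0,0,0,0.1,0],[0,0,0,0,0,0.2,0],[0,0,0,0,0,0.2,0]]]}' >/dev/null; python3 tq.py; done
```

```text
t 22.43 tq [-0.016  0.009  0.033 -0.064] -0.009 eff [0.272 0.077 0.026 0.014] j6 -18.4 yaw 114.9 red (np.float64(-123.0), np.float64(21.1), 6)
t 23.0 tq [ 0.034  0.067  0.084 -0.017] 0.042 eff [0.293 0.097 0.047 0.035] j6 -6.9 yaw 103.5 red (np.float64(-129.0), np.float64(21.6), 3)
t 23.57 tq [ 0.044 -0.014  0.036  0.026] 0.023 eff [0.288 0.091 0.04  0.028] j6 4.6 yaw 92.0 red None
```

```bash
sed -i 's/range(4)/range(3)/' tq.py
for i in 1 2 3 4 5; do python3 -m handwheel '{"series":[[[0,0,0,0,0,0.1,0],[0,0,0,0,0,0.1,0]]]}' >/dev/null; python3 tq.py; done
```

```text
t 23.98 tq [-0.02  -0.011 -0.024] -0.018 eff [0.277 0.085 0.035] j6 10.3 yaw 86.3 red None
t 24.38 tq [-0.021  0.024  0.022] 0.008 eff [0.272 0.079 0.029] j6 16.0 yaw 80.5 red None
t 24.77 tq [ 0.021 -0.023  0.024] 0.008 eff [0.272 0.082 0.033] j6 21.7 yaw 74.8 red None
t 25.18 tq [0.046 0.02  0.054] 0.04 eff [0.298 0.108 0.059] j6 27.5 yaw 69.1 red None
t 25.57 tq [0.071 0.094 0.053] 0.073 eff [0.312 0.122 0.073] j6 33.2 yaw 63.4 red None
```

```bash
cat > red.py <<'E'
from h import *
C=np.array([567,116.6,0])
for n in("scene","top","wrist"):
    a=snap(n); p=proj(a,[567,116.6,140]); h=cv2.cvtColor(a["img"],cv2.COLOR_RGB2HSV).astype(int)
    m=(((h[...,0]<10)|(h[...,0]>170))&(h[...,1]>90)&(h[...,2]>50)).astype(np.uint8)
    y,x=np.nonzero(m); k=np.hypot(x-p[0],y-p[1])<(60 if n=="wrist" else 14)
    out=[]
    if k.sum():
        q=np.array([onz(a,(i,j),140)[:2]-C[:2] for i,j in zip(x[k],y[k])]).mean(0); out=(np.degrees(np.arctan2(q[1],q[0])).round(1),np.hypot(*q).round(1),int(k.sum()))
    # white line on knob top
    w=((h[...,1]<60)&(h[...,2]>150)); y,x=np.nonzero(w); Q=[]
    for i,j in zip(x,y):
        if np.hypot(i-p[0],j-p[1])<(80 if n=="wrist" else 26):
            q=onz(a,(i,j),173)[:2]-C[:2]
            if np.hypot(*q)<17: Q.append(q)
    if Q: q=np.mean(Q,0); print(n,"white",np.degrees(np.arctan2(q[1],q[0])).round(1),np.hypot(*q).round(1),len(Q))
    print(n,p.round(0),"red",out)
s=status.sense();print(s["time"],s["tcp_rot"][2],s["joint_pos"][5])
E
python3 red.py
python3 - <<'E'
from h import *
a=snap("scene")
h=cv2.cvtColor(cv2.imread("pics/scene0.png")[236:270,400:450],cv2.COLOR_BGR2HSV).astype(int)
m=(((h[...,0]<8)|(h[...,0]>172))&(h[...,1]>110)&(h[...,2]>80));y,x=np.nonzero(m);P=onz(a,(x.mean()+400,y.mean()+236),140)-np.array([567,116.6,0]);print("start red",np.degrees(np.arctan2(P[1],P[0])),m.sum())
E
```

```text
scene white -13.5 8.6 15
scene [422. 247.] red []
top white -176.7 10.3 8
top [158. 172.] red (np.float64(-151.2), np.float64(19.2), 5)
wrist white -173.2 9.9 173
wrist [281. 250.] red []
25.725 63.35833453862176 33.20315649166526
start red -6.240214041326361 10
```

```bash

for i in 1 2 3; do python3 -m handwheel '{"series":[[[0,0,0,0,0,0.1,0],[0,0,0,0,0,0.1,0]]]}' >/dev/null; python3 tq.py;python3 red.py | grep "top.*red"; done
```

```text
t 26.18 tq [0.074 0.036 0.039] 0.05 eff [0.285 0.092 0.042] j6 38.9 yaw 57.6 red None
top [158. 172.] red (np.float64(-146.1), np.float64(19.8), 4)
t 26.73 tq [0.051 0.033 0.019] 0.034 eff [0.278 0.085 0.036] j6 44.7 yaw 51.9 red None
top [158. 172.] red (np.float64(-146.1), np.float64(19.8), 4)
t 27.27 tq [0.076 0.041 0.066] 0.061 eff [0.284 0.094 0.045] j6 50.4 yaw 46.2 red None
top [158. 172.] red (np.float64(-146.1), np.float64(19.8), 4)
```

```bash

for i in 1 2 3; do python3 -m handwheel '{"series":[[[0,0,0,0,0,0.1,0],[0,0,0,0,0,0.1,0]]]}' >/dev/null; python3 tq.py;python3 red.py | grep "top.*red"; done
```

```text
t 27.82 tq [0.088 0.034 0.068] 0.063 eff [0.307 0.118 0.068] j6 56.1 yaw 40.4 red None
top [158. 172.] red (np.float64(-151.2), np.float64(19.2), 5)
t 28.38 tq [-0.059 -0.003 -0.008] -0.023 eff [0.283 0.09  0.04 ] j6 61.9 yaw 34.7 red None
top [158. 172.] red (np.float64(-146.1), np.float64(19.8), 4)
t 28.93 tq [-0.012  0.032 -0.025] -0.002 eff [0.276 0.083 0.034] j6 67.6 yaw 29.0 red None
top [158. 172.] red (np.float64(-141.6), np.float64(19.1), 3)
```

Three drops were seen, at j6 of about 12, 36 and 60°, which is about 1.2 rad of slip. I'll let go and withdraw straight up.

```bash
python3 -m handwheel '{"series":[[[0,0,0,0,0,0,0.5],[0,0,0,0,0,0,1],[0,0,0,0,0,0,1],[0,0,0,0,0,0,1],[0,0,-3,0,0,0,1],[0,0,-7,0,0,0,1],[0,0,-12,0,0,0,1],[0,0,-12,0,0,0,1],[0,0,-12,0,0,0,1]]]}'; python3 red.py
```

```text
time: 30.2
tool_pos: [566.5, 116.7, 289.7]
tcp_rot: [180.0, -0.0, 29.0]
ft_force: [0.0, 0.3, 0.3]
finger_gap: 85.2
grip_force: 0.0
scene white 161.8 11.5 11
scene [422. 247.] red (np.float64(-132.3), np.float64(21.2), 4)
top white 156.8 10.8 16
top [158. 172.] red (np.float64(-133.2), np.float64(20.9), 4)
wrist white 161.9 11.3 149
wrist [282. 193.] red []
30.35 28.9799116776374 67.58487332619077
```

```bash
python3 -c "
from bench import r
print(r.hand_in())"
```

```text
the job is handed in; nothing more can be done
None
```

The job is handed in: before closing, the ring measured home against both pins, and the spindle was closed onto it with three ratchet clicks (about 1.2 rad of slip). The gripper is withdrawn clear and the bystander parts were not approached; I did not look at the ring again after closing, and the hand-in returned no verdict.

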